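# Turn a vial block over on the ramp and load its vial

### The arm

A 6-joint arm with a two-finger parallel gripper is mounted at the origin on a cart in front of the work surface, level with it; the furniture and walls round the work are solid. World frame = base frame: x ahead of the robot, y to its left, z up, the work surface at z = 0. Lengths are in m, angles in degrees, forces in N, time in s.
With the tool pointing down it reaches from about 0.4 to 0.825 m from the base axis. Payload 7 kg.
Tool frame: the origin (TCP) lies at the very end of the fingers, on their centre line; the grasp point (between the pads) lies 19 mm behind it (r.hold_point_z is the distance from the TCP to the grasp point, in m); x points along the fingers, y is the direction in which the jaws open and shut, and the axes are right-handed (so a half turn about x gives the same grasp; the last joint's range is limited). The gripper opens to 88 mm and grips with 3 to 60 N. Pads are 19 mm wide; open, the fingers measure 130 mm over their backs; the gripper's body (78 mm by 193 mm) begins 47 mm behind the grasp point.
Start: joints at [80.163, 20.546, 0.682, 0, -70.136, -16.507], TCP at [0.3, 0.605, 0.227] pointing down, gripper open.
Joint ranges: [-176.03, 176.03], [-82.01, 121.73], [-58.28, 71.71], [-173.87, 95.51], [-174.79, -0.11], [-173.66, 173.66]. Speed limits (degrees/s): [136.94, 136.94, 172.46, 180, 180, 180].

### API

Orientations are given as [roll, pitch, yaw] about the fixed x, y, z axes, in that order (R = Rz(yaw) Ry(pitch) Rx(roll)).
In Python, from plant import r gives the robot as it stands. The module is installed in compiled form; this text tells all that it offers.
- The arm moves only by the shell command python3 -m creep 'ROWS' [FORCE]. ROWS is JSON, a list of rows, each a list of 7 numbers: the turn, a rotation vector about the tool's x, y, z in rad, then the shift along the tool's x, y, z in cm, then the opening in per cent of the stroke, from 0 (shut) to 100 (fully open). In form: [[rx, ry, rz, x, y, z, fingers], ...]. A call has 1 to 8 rows; each row shifts and turns the commanded pose from where the row before left it, along the tool's axes as they then stand; what a row does not reach is not made up. A row lasts 1/10 s, in which the tool goes at most 50 mm and 8.59 degrees, less where a joint would pass 70% of its speed; a pose out of reach is approached as far as the arm can. A call is refused whole if a number of a shift passes 5 or a number of a turn 0.15, either way. A call with a gripper value outside its range is refused whole. The fingers move at their own pace and stop on an object; FORCE is the grip in N (left out, the last holds). Time passes only in rows, so rows that do not move let the fingers close. It gives the time, the measured TCP pose, the force and the opening at its end, in the units of the state.
- r.get_state(): the state, without advancing time (a new reading comes with each control period).
- r.capture(name): name is "scene" or "top" or "wrist"; returns (picture, depth): 420x560x3 uint8, blue, green, red; 420x560 float32, m along the optical axis (not along the pixel's ray), 0 where there is no reading.
- r.camera_info(name): a dict with "fovy" (degrees; the focal length in pixels is half the picture's height over the tangent of half this angle, whatever the lens; pixels are square), "cx", "cy" (the principal point, pixels), "camera_from_world" (4x4, takes a point from world to camera coordinates). Camera axes: x right, y down, z forward; pixel columns grow to the right and rows downward; lengths in m; the calibration is good to about 2 mm. A picture is of the moment at which its call begins: read the wrist's pose just before it. camera_info takes no time and is no camera call; for the wrist camera it gives the pose at the moment of the call.
- r.close_job(): hands the job in, once; it reports no verdict.
Trained networks look in the newest picture that a camera, given by its name, has taken for a name from the list of things; names that differ only in an ending like _2 or _b are one class to them, and where a whole thing is asked for, a point or a joint stands for the part that bears it (a point fixed in the world has none). Each returns a list of dicts, best first, with "score" (0 to 1); they miss things now and then, are a little off and sometimes report something else, mostly with a low value. They report only what shows in the picture. A call takes as long as a camera call. They do not tell look-alikes from the thing itself.
- r.look_for(query, camera): "rect" ([left, top, right, bottom] in pixels, round what is visible of it).
- r.masks_of(query, camera): "pixels" (420x560 bool, what is visible of it) and "rect" ([left, top, right, bottom] in pixels, round what is visible of it).
The state is a dict: "time_s": time; "joints": joint angles; "qd": joint speeds; "joint_torque": joint torques, N m; "tcp_pos": TCP position; "eef_rot": TCP orientation; "contact_force": force on the tool from outside, world axes, zero at the start; "moment": the same for the moment, N m; "gripper_width": finger opening in m.
Only numpy, scipy, OpenCV 4.12 (cv2) and the standard library are available. Lean on these libraries where they do the work, as an engineer would, in place of code of your own. Each camera call takes 0.05 s, during which the arm holds its last target. There are 200 camera calls.

### The job

The vial block was left upside down on the upper deck of the turnover ramp. Without lifting it, push it slowly off the deck, easing off as it starts to tip, and on down the ramp so that it tips right over and lies flat in the lower bay with its sockets facing up; then stand the small vial upright in any one of its sockets, fully down, and let go. Leave the notebook, pipette tip box, foil flask and petri dish where they are.

Things in the scene. Friction and masses are not known exactly. Their poses are not given: they have to be found in the camera images.
- turnover_ramp: Bare aluminium fixture screwed to the bench: upper deck, 70 degree ramp, toe groove and lower bay in a row along its +x, the way the block travels; z up. 286 mm long (x -125 to 161 mm), 107 mm wide. Origin on the bench under the deck's edge. Side walls 97 mm apart inside guide the block: 82 mm high along deck, ramp and groove (8 mm above the deck), 28 mm high along the bay.
- deck_edge (a point): Middle of the edge where deck ends and ramp begins, on the deck's top, 74 mm above the bench. The flat deck reaches 125 mm back from it (-x), open at its back end. Push the block at about 30 mm/s until its centre is 10 to 15 mm past this edge, then draw the tool back 15 mm: it tips and drops to lean on the ramp (or tumbles right over). A push kept up while it tips can carry it past the groove unturned.
- toe_groove (a point): Centre of the toe groove's floor (4 mm above the bench, ramp x 26 to 45 mm; far rim 14 mm higher). It catches the block's lower end: the block then leans on the ramp, its top end about 15 mm above the deck. Pushing that end on, with the tool 3 to 10 mm above the deck, to 60 to 70 mm past the deck edge tips the block over the groove's rim into the bay.
- bay_floor (a point): Centre of the flat lower bay's floor, 18 mm above the bench; the bay spans ramp x 45 to 155 mm and is closed by an end wall 28 mm high.
- vial_block: Loose grey plastic block, 90 mm (its x) by 90 mm (its y) by 16 mm (its z), slippery (friction about 0.1), 100 to 210 g. Origin at its centre. Three round sockets, 18 mm wide and 10 mm deep, 28 mm apart in a row along its y, open on its -z face; the +z face is plain. At the start it lies on the deck with +z (plain face) up, its x along the ramp's x; turned over, +z points down.
- socket_0 (a point): Centre of the mouth of the socket at block y = -28 mm.
- socket_1 (a point): Centre of the mouth of the middle socket.
- socket_2 (a point): Centre of the mouth of the socket at block y = +28 mm.
- vial: Small screw-top vial, 14 mm diameter, 35 mm tall with its cap (solid to hold up to 28 mm), 12 g, standing upright on the bench. Origin at the centre of its underside, z up.
- notebook_b: Bystander: closed dark notebook lying on the bench, 98 x 72 x 9 mm. Origin at the centre of its underside.
- tips: Bystander: open box of pipette tips, 90 x 127 x 63 mm. Origin at the centre of its underside.
- flask: Bystander: foil-wrapped flask, 70 mm wide, 78 mm high. Origin at the centre of its underside.
- dish: Bystander: covered petri dish, 91 mm wide, 17 mm high. Origin at the centre of its underside.
There are look-alikes about, which are no part of the job. Leave any purple look-alike of the vial_block alone.

How it is judged (in metres and radians):
On the way:
1. the block lies turned over, flat and at rest in the lower bay, sockets up (angle between vial_block's own z axis and vertical above 3.04 rad and z of vial_block in the frame of turnover_ramp below 0.03 m and x of vial_block in the frame of turnover_ramp above 0.058 m and linear speed of vial_block below 0.02 m/s), for 0.2 s.
At the end, for the whole second after the job is handed in: The block lies flat (within 0.1 rad) in the lower bay with its sockets up, its centre under 30 mm above the bench and more than 58 mm past the deck edge; the vial stands upright (within 0.15 rad) in one of its sockets, at least 7 mm deep and within 5 mm of the socket's centre; both are at rest (all of step 1 and z of vial in the frame of vial_block above -0.001 m and angle between vial's own z axis and vertical below 0.15 rad and (horizontal distance between vial and socket_0 below 0.005 m or horizontal distance between vial and socket_1 below 0.005 m or horizontal distance between vial and socket_2 below 0.005 m) and linear speed of vial below 0.02 m/s); the robot touches nothing.
It fails at once if the block is lifted (its centre more than 100 mm above the bench) (height (world z) of vial_block above 0.1 m).
It fails at once if a bystander (notebook, tip box, flask or petri dish) is moved more than 20 mm (distance of any of notebook_b, tips, flask, dish from where it was at the start of the episode above 0.02 m).
It also fails if it takes over 64 s, if anything falls off the work surface, if the arm or the gripper's body presses on something with over 40 N, if the wrist force passes 120 N, or if a joint passes its speed limit or range.

## Working session

There is one attempt and no reset: what is moved stays moved. The work goes in short steps, Python scripts to look and compute and a shell command to move; the robot and the scene stay as the last step left them, time stands still between calls to the robot, and variables do not carry over. Pictures are saved under pics/ and viewed, about 8 in all and at most 12, crops included, and the job is handed in when it is done.

```bash
mkdir -p pics; cat > h.py <<'E'
import numpy as np, cv2
from plant import r
from scipy.spatial.transform import Rotation as R
def cap(n,f=None):
    i=r.camera_info(n); p,d=r.capture(n)
    if f: cv2.imwrite('pics/'+f,p)
    return i,p,d
def world(i,d):
    f=210/np.tan(np.radians(i['fovy']/2)); v,u=np.mgrid[:420,:560]
    c=np.stack([(u-i['cx'])/f*d,(v-i['cy'])/f*d,d],-1)
    T=np.linalg.inv(i['camera_from_world']); w=c@T[:3,:3].T+T[:3,3]; w[d==0]=np.nan
    return w
E
python3 - <<'E'
from h import *
s=r.get_state(); print(s['tcp_pos'],s['eef_rot'],s['gripper_width'],s['contact_force'])
for c in('scene','top'):
    i,p,d=cap(c,c+'0.png'); w=world(i,d); np.save(c+'0.npy',w)
    for n in('vial_block','vial','turnover_ramp','notebook_b','tips','flask','dish'):
        for m in r.masks_of(n,c)[:3]:
            q=w[m['pixels']]; print(c,n,round(m['score'],2),np.round(m['rect']),np.round(np.nanmedian(q,0),3),np.round(np.nanpercentile(q,2,axis=0),3),np.round(np.nanpercentile(q,98,axis=0),3))
E
```

```text
[0.29936118 0.60444817 0.22561196] [  94.62215806   89.90497541 -111.73153304] 0.08759214572053767 [-0.53469075 -0.83702179  0.56029054]
scene vial_block 0.94 [252. 240. 310. 277.] [ 0.529 -0.166  0.014] [ 0.491 -0.205 -0.002] [ 0.582 -0.114  0.016]
scene vial_block 0.8 [155. 186. 204. 205.] [0.484 0.162 0.087] [0.439 0.122 0.073] [0.537 0.217 0.09 ]
scene vial_block 0.6 [192. 176. 231. 196.] [0.674 0.281 0.013] [ 0.632  0.238 -0.002] [0.721 0.34  0.016]
scene vial 0.64 [160. 183. 205. 203.] [0.484 0.164 0.087] [0.439 0.123 0.076] [0.534 0.215 0.09 ]
scene vial 0.51 [273. 277. 285. 292.] [ 0.449 -0.235  0.011] [ 0.444 -0.241  0.001] [ 0.456 -0.227  0.034]
scene turnover_ramp 0.78 [154. 193. 264. 253.] [0.495 0.08  0.023] [ 0.428 -0.058 -0.001] [0.587 0.201 0.079]
scene notebook_b 0.63 [116. 198. 154. 220.] [0.425 0.321 0.005] [ 0.38   0.288 -0.004] [0.477 0.368 0.008]
scene tips 0.6 [350. 240. 420. 296.] [ 0.622 -0.385  0.048] [ 0.607 -0.434  0.001] [ 0.691 -0.316  0.064]
scene tips 0.39 [160. 185. 206. 207.] [0.483 0.163 0.087] [0.439 0.122 0.075] [0.536 0.218 0.09 ]
scene tips 0.2 
[... 425 characters left out ...]
. 226. 253.] [0.49  0.174 0.09 ] [0.444 0.128 0.075] [0.538 0.223 0.096]
top vial_block 0.59 [299. 219. 325. 245.] [ 0.535 -0.157  0.016] [ 0.495 -0.2    0.007] [ 0.58  -0.114  0.023]
top turnover_ramp 0.93 [188. 211. 285. 271.] [0.517 0.059 0.021] [ 0.429 -0.047 -0.   ] [0.59  0.218 0.083]
top notebook_b 0.72 [152. 251. 179. 276.] [0.431 0.327 0.008] [0.386 0.292 0.002] [0.478 0.362 0.014]
top tips 0.81 [355. 180. 395. 213.] [ 0.65  -0.366  0.057] [ 0.61  -0.433 -0.001] [ 0.713 -0.308  0.068]
top flask 0.66 [237. 150. 257. 175.] [0.771 0.071 0.041] [0.751 0.043 0.006] [0.802 0.103 0.08 ]
top dish 0.57 [384. 246. 409. 271.] [ 0.451 -0.432  0.008] [ 0.415 -0.472  0.001] [ 0.488 -0.397  0.022]
```

```bash
python3 - <<'E'
from h import *
a=cv2.imread('pics/scene0.png'); b=cv2.imread('pics/top0.png')
a=cv2.resize(a[150:330,100:400],(600,360)); b=cv2.resize(b[160:280,140:420],(560,240))
o=np.zeros((600,600,3),np.uint8); o[:360]=a; o[360:,:560]=b; cv2.imwrite('pics/c0.png',o)
for c in('scene','top'):
    w=np.load(c+'0.npy'); x=w.reshape(-1,3)
    box=(x[:,0]>.38)&(x[:,0]<.65)&(x[:,1]>-.11)&(x[:,1]<.26)
    def rect(z0,z1,n):
        q=x[box&(x[:,2]>z0)&(x[:,2]<z1)][:,:2].astype(np.float32)
        print(c,n,len(q),cv2.minAreaRect(q*1000))
    rect(.083,.1,'block'); rect(.011,.1,'ramp all'); rect(.068,.082,'deckwalls')
E
```

```text
scene block 554 ((489.26812744140625, 173.04937744140625), (94.37721252441406, 92.75233459472656), 13.58674430847168)
scene ramp all 3757 ((563.052001953125, 95.34327697753906), (231.55615234375, 289.98272705078125), 11.063737869262695)
scene deckwalls 629 ((497.36431884765625, 140.7119598388672), (111.53173828125, 175.10133361816406), 14.311819076538086)
top block 868 ((499.22210693359375, 142.9124755859375), (106.0968246459961, 170.36280822753906), 14.48399829864502)
top ramp all 2922 ((555.814697265625, 98.79534912109375), (253.9556427001953, 287.1941833496094), 14.178858757019043)
top deckwalls 518 ((499.26446533203125, 142.34230041503906), (109.08975982666016, 175.19883728027344), 14.30439567565918)
```

View pics/c0.png

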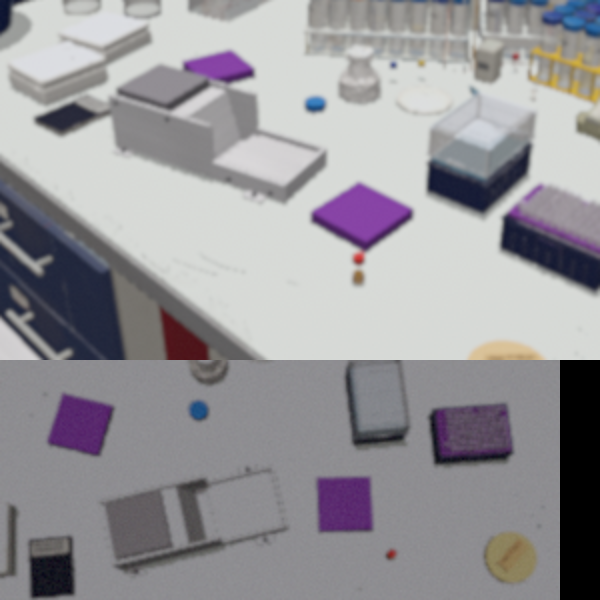

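```bash
cat >> h.py <<'E'
A=np.radians(14.3); DX=np.array([np.sin(A),-np.cos(A),0]); DY=np.array([np.cos(A),np.sin(A),0]); O=np.array([.508,.1027,0])
def toolR():
    return R.from_euler('xyz',r.get_state()['eef_rot'],degrees=True)
def ramp(x,y,z): return O+x*DX+y*DY+np.array([0,0,z])
def to(p,ydir=None):
    "shift in cm in the current tool axes, then after turning; turn needed"
    s=r.get_state(); T=toolR(); M=T.as_matrix(); d=(np.array(p)-s['tcp_pos'])*100
    print('t',round(s['time_s'],2),'tcp',np.round(s['tcp_pos'],4),'F',np.round(s['contact_force'],1),'w',round(s['gripper_width'],4),'tool axes',M.T.round(3).tolist())
    if ydir is None: print('shift now',np.round(M.T@d,2)); return
    y=np.array(ydir)/np.linalg.norm(ydir)
    for sg in(1,-1):
        x=np.array([0,0,-1.]); G=np.stack([x,sg*y,np.cross(x,sg*y)],1)
        print('turn',np.round((T.inv()*R.from_matrix(G)).as_rotvec(),3),'shift before turn',np.round(M.T@d,2),'after',np.round(G.T@d,2))
E
python3 -c "
from h import *
to(ramp(-.15,0,.2),DY)"
```

```text
t 0.8 tcp [0.2995 0.6049 0.2266] F [-0.   0.2  0.1] w 0.0878 tool axes [[-0.0, 0.0, -1.0], [-0.444, -0.896, 0.0], [-0.896, 0.444, 0.0]]
turn [-2.28  0.    0.  ] shift before turn [  2.66  24.37 -31.2 ] after [ 2.66  7.8  38.81]
turn [ 0.861  0.    -0.   ] shift before turn [  2.66  24.37 -31.2 ] after [  2.66  -7.8  -38.81]
```

```bash
python3 -m creep '[[0.1435,0,0,0,0,0,45],[0.1435,0,0,0,0,0,45],[0.1435,0,0,0,0,0,45],[0.1435,0,0,0,0,0,45],[0.1435,0,0,0,0,0,45],[0.1435,0,0,0,0,0,45],[0,0,0,0,-2.6,-3,45],[0,0,0,0,-2.6,-4.3,45]]' 20; python3 -m creep '[[0,0,0,0,-1.3,-4.5,45],[0,0,0,0,-1.3,-4.5,45],[0,0,0,0,0,-4.5,45],[0,0,0,0,0,-4.5,45],[0,0,0,0,0,-4.5,45],[0,0,0,0,0,-4.5,45],[0,0,0,0,0,-4.5,45],[0,0,0,0,0,0,45]]'; python3 -c "
from h import *
to(ramp(-.15,0,.083),DY)"
```

```text
time_s: 1.6
tcp_pos: [0.3676, 0.548, 0.2261]
eef_rot: [-152.0, 90.0, -47.5]
contact_force: [1.3, 0.2, -1.1]
gripper_width: 0.0398
time_s: 2.4
tcp_pos: [0.4713, 0.2443, 0.2271]
eef_rot: [-104.0, 90.0, 0.1]
contact_force: [0.8, 0.1, 0.2]
gripper_width: 0.0396
t 2.4 tcp [0.4713 0.2443 0.2271] F [0.8 0.1 0.2] w 0.0396 tool axes [[0.0, 0.0, -1.0], [-0.97, -0.244, -0.0], [-0.244, 0.97, -0.0]]
turn [3.138 0.    0.   ] shift before turn [14.41 -0.06  0.38] after [14.41  0.06 -0.38]
turn [-0.003 -0.     0.   ] shift before turn [14.41 -0.06  0.38] after [14.41 -0.06  0.38]
```

```bash
python3 -m creep '[[0,0,0,4,0,0.4,45],[0,0,0,4,0,0,45],[0,0,0,4,0,0,45],[0,0,0,2.4,0,0,45],[0,0,0,0,0,0,45]]'; python3 - <<'E'
from h import *
to(ramp(-.128,0,.083))
i,p,d=cap('scene','s1.png'); w=world(i,d).reshape(-1,3)
i,p,d=cap('wrist','w1.png'); ww=world(i,d)
for m in r.masks_of('vial_block','wrist')[:2]:
    q=ww[m['pixels']]; k=q[(q[:,2]>.08)&(q[:,2]<.1)][:,:2].astype(np.float32); print(m['rect'],len(k))
    if len(k)>20:
        rel=(k-O[:2]); X=rel@DX[:2]; Y=rel@DY[:2]; print(np.percentile(X,[1,99]),np.percentile(Y,[1,99]))
E
```

```text
time_s: 2.9
tcp_pos: [0.4681, 0.2508, 0.0794]
eef_rot: [119.8, 89.6, -135.9]
contact_force: [-0.2, 0.0, -0.3]
gripper_width: 0.0397
t 2.9 tcp [0.4681 0.2508 0.0794] F [-0.2  0.  -0.3] w 0.0397 tool axes [[-0.005, -0.004, -1.0], [-0.969, -0.247, 0.006], [-0.247, 0.969, -0.003]]
shift now [-0.36 -0.2  -2.54]
[171.3, 0.0, 386.1, 207.1] 40683
[-0.11875942 -0.03115741] [-0.04261845  0.04544308]
[0.0, 135.3, 91.3, 281.1] 0
```

View pics/w1.png

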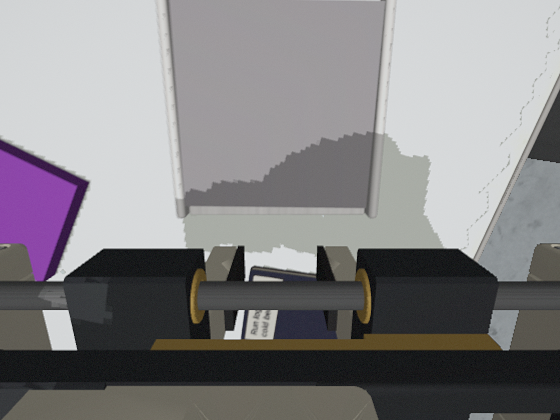

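```bash
python3 -m creep '[[0,0,0,-0.1,-0.1,-0.5,45],[0,0,0,0,-0.1,-0.5,45],[0,0,0,0,0,-0.4,45],[0,0,0,0,0,-0.3,45],[0,0,0,0,0,-0.3,45]]'; python3 -c "
from h import *
to(ramp(-.128,0,.083))"
```

```text
time_s: 3.55
tcp_pos: [0.477, 0.233, 0.0838]
eef_rot: [-55.0, 90.0, 49.3]
contact_force: [0.2, -0.4, 0.2]
gripper_width: 0.0392
t 3.55 tcp [0.477  0.233  0.0838] F [ 0.2 -0.4  0.2] w 0.0392 tool axes [[0.0, 0.0, -1.0], [-0.969, -0.247, -0.0], [-0.247, 0.969, 0.0]]
shift now [ 0.08  0.21 -0.59]
```

```bash
python3 -m creep '[[0,0,0,0,0.1,-0.3,45],[0,0,0,0,0.1,-0.3,45],[0,0,0,0,0,-0.3,45],[0,0,0,0,0,-0.3,45],[0,0,0,0,0,-0.3,45],[0,0,0,0,0,-0.3,45],[0,0,0,0,0,-0.3,45],[0,0,0,0,0,-0.3,45]]'; python3 -m creep '[[0,0,0,0,0,-0.3,45],[0,0,0,0,0,-0.3,45],[0,0,0,0,0,-0.3,45],[0,0,0,0,0,-0.3,45],[0,0,0,0,0,-0.3,45],[0,0,0,0,0,-0.3,45],[0,0,0,0,0,-0.3,45],[0,0,0,0,0,-0.3,45]]';  python3 - <<'E'
from h import *
to(ramp(-.042,0,.083))
i,p,d=cap('wrist','w2.png'); ww=world(i,d)
for m in r.masks_of('vial_block','wrist')[:2]:
    q=ww[m['pixels']]; k=q[(q[:,2]>.08)&(q[:,2]<.1)]
    if len(k)>20:
        rel=(k-O); X=rel@DX; Y=rel@DY; print(len(k),np.percentile(X,[1,99]),np.percentile(Y,[1,99]),np.median(k[:,2]))
E
```

```text
time_s: 4.35
tcp_pos: [0.4809, 0.2094, 0.0835]
eef_rot: [142.0, 90.0, -113.7]
contact_force: [0.2, -0.3, -0.7]
gripper_width: 0.0393
time_s: 5.15
tcp_pos: [0.4868, 0.1861, 0.0836]
eef_rot: [-132.8, 90.0, -28.4]
contact_force: [-0.3, -0.2, 0.0]
gripper_width: 0.0397
t 5.15 tcp [0.4868 0.1861 0.0836] F [-0.3 -0.2  0. ] w 0.0397 tool axes [[0.0, -0.0, -1.0], [-0.969, -0.247, -0.0], [-0.247, 0.969, -0.0]]
shift now [ 0.06  0.01 -4.41]
34972 [-0.07398535  0.0141109 ] [-0.0429778   0.04509457] 0.09038296095385932
```

```bash
python3 -m creep '[[0,0,0,0,0,-0.3,45],[0,0,0,0,0,-0.3,45],[0,0,0,0,0,-0.3,45],[0,0,0,0,0,-0.3,45],[0,0,0,0,0,-0.3,45],[0,0,0,0,0,-0.3,45],[0,0,0,0,0,-0.3,45],[0,0,0,0,0,-0.3,45]]'; python3 -m creep '[[0,0,0,0,0,-0.3,45],[0,0,0,0,0,-0.3,45],[0,0,0,0,0,-0.3,45],[0,0,0,0,0,-0.3,45],[0,0,0,0,0,-0.3,45],[0,0,0,0,0,0.5,45],[0,0,0,0,0,0.5,45],[0,0,0,0,0,0.5,45]]'; python3 -m creep '[[0,0,0,0,0,0,45],[0,0,0,0,0,0,45],[0,0,0,0,0,0,45],[0,0,0,0,0,0,45],[0,0,0,0,0,0,45],[0,0,0,0,0,0,45]]'; python3 - <<'E'
from h import *
to(ramp(-.042,0,.083))
i,p,d=cap('scene'); a=cv2.resize(p[160:280,110:290],(600,400)); i,p,d=cap('wrist','w3.png')
w=world(i,d);rel=w-O; 
cv2.imwrite('pics/c3.png',np.vstack([a,cv2.resize(p,(600,450))])[:600] if 0 else np.hstack([a,cv2.resize(p,(200,400))]))
for m in r.masks_of('vial_block','wrist')[:2]:
    q=rel[m['pixels']]; X=q@DX; Y=q@DY; print(m['score'],m['rect'],np.nanpercentile(X,[1,99]),np.nanpercentile(Y,[1,99]),np.nanpercentile(q[:,2],[1,50,99]))
E
```

```text
time_s: 6.05
tcp_pos: [0.4928, 0.1629, 0.0836]
eef_rot: [-10.9, 90.0, 93.4]
contact_force: [-0.5, 1.5, -0.6]
gripper_width: 0.0394
time_s: 6.85
tcp_pos: [0.4926, 0.1637, 0.0836]
eef_rot: [-62.3, 90.0, 42.0]
contact_force: [-0.2, -0.3, 0.5]
gripper_width: 0.0396
time_s: 7.45
tcp_pos: [0.4927, 0.163, 0.0836]
eef_rot: [-90.6, 90.0, 13.8]
contact_force: [-0.2, -0.1, -0.2]
gripper_width: 0.0392
t 7.45 tcp [0.4927 0.163  0.0836] F [-0.2 -0.1 -0.2] w 0.0392 tool axes [[0.0, 0.0, -1.0], [-0.969, -0.247, -0.0], [-0.247, 0.969, -0.0]]
shift now [ 0.06  0.01 -2.02]
0.9 [205.1, 0.3, 357.7, 111.3] [0.01805849 0.07899256] [-0.0429331   0.04525592] [0.02334165 0.03421768 0.03597204]
0.7 [8.7, 237.9, 74.9, 349.1] [-0.17797806 -0.0923131 ] [0.17643555 0.20650666] [0.00066747 0.01603587 0.0179267 ]
```

View pics/c3.png

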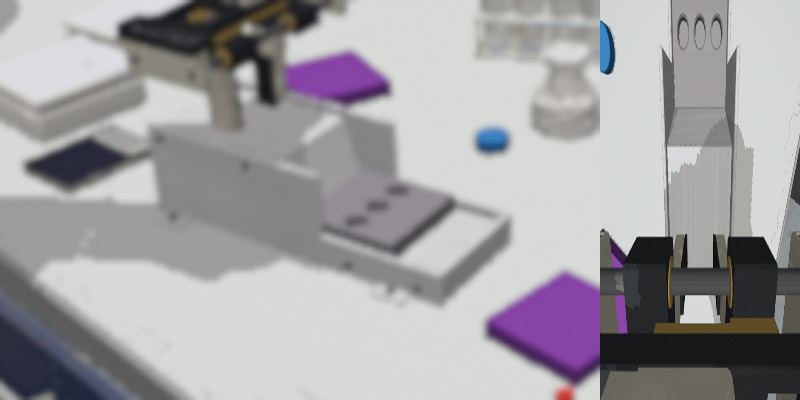

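```bash
cat > blk.py <<'E'
from h import *
for c in('scene','top'):
    i,p,d=cap(c); w=world(i,d); rel=w-O
    for m in r.masks_of('vial_block',c)[:4]:
        q=rel[m['pixels']]; q=q[np.isfinite(q[:,0])]; X=q@DX; Y=q@DY
        if abs(np.median(Y))<.05 and 0<np.median(X)<.15:
            k=(q[:,2]>.025)&(q[:,2]<.045); A_=np.c_[X,Y,np.ones(len(X))][k]
            print(c,round(m['score'],2),np.percentile(X[k],[1,99]).round(4),np.percentile(Y[k],[1,99]).round(4),'plane',np.linalg.lstsq(A_,q[k,2],rcond=None)[0].round(3))
    for m in r.look_for('socket_1',c)[:2]: print(m)
E
python3 blk.py
```

```text
scene 0.89 [0.0199 0.1096] [-0.0466  0.0428] plane [-0.008  0.01   0.032]
{'rect': [194.2, 175.7, 227.6, 191.7], 'score': 0.85}
{'rect': [208.7, 213.4, 245.0, 237.9], 'score': 0.72}
top 0.94 [0.0201 0.1065] [-0.043   0.0451] plane [-0.002  0.001  0.034]
{'rect': [238.5, 219.4, 268.4, 249.0], 'score': 0.87}
{'rect': [159.3, 176.4, 196.0, 197.9], 'score': 0.66}
```

```bash
python3 -m creep '[[0,0,0,-4,0,0,45],[0,0,0,-4,0,0,45],[0,0,0,0,0,0,45],[0,0,0,0,0,0,45],[0,0,0,0,0,0,45]]'; python3 - <<'E'
from h import *
to([.424,-.138,.16])
s=r.get_state(); i,p,d=cap('wrist','w4.png'); w=world(i,d); rel=w-O
X,Y,Z=rel@DX,rel@DY,rel[...,2]
for n in('vial_block','socket_1'):
  for m in r.masks_of(n,'wrist')[:3]:
    k=m['pixels']; print(n,round(m['score'],2),m['rect'],np.nanpercentile(X[k],[1,50,99]).round(4),np.nanpercentile(Y[k],[1,50,99]).round(4),np.nanpercentile(Z[k],[1,50,99]).round(4))
# sockets: pixels lower than block top inside the block
h=((X>.03)&(X<.1)&(abs(Y)<.042)&(Z<.029)&(Z>.015)).astype(np.uint8)
n,l,st,c=cv2.connectedComponentsWithStats(h)
for j in range(1,n):
    if st[j,4]>80: k=l==j; print(st[j],X[k].min().round(4),X[k].max().round(4),Y[k].min().round(4),Y[k].max().round(4),np.median(Z[k]).round(4))
E
```

```text
time_s: 8.4
tcp_pos: [0.4922, 0.1628, 0.163]
eef_rot: [96.0, 89.9, -159.7]
contact_force: [0.1, -0.5, -0.4]
gripper_width: 0.0395
t 8.4 tcp [0.4922 0.1628 0.163 ] F [ 0.1 -0.5 -0.4] w 0.0395 tool axes [[-0.001, -0.0, -1.0], [-0.969, -0.247, 0.001], [-0.247, 0.969, -0.0]]
shift now [  0.31  14.04 -27.47]
vial_block 0.73 [221.9, 0.2, 333.7, 113.7] [0.0188 0.0652 0.1039] [-0.0429  0.0017  0.0455] [0.0232 0.0343 0.0361]
vial_block 0.63 [34.7, 210.8, 143.7, 282.8] [-0.1545 -0.1144 -0.0844] [0.1591 0.2182 0.2586] [0.0016 0.0161 0.0178]
socket_1 0.74 [37.0, 215.5, 146.4, 280.8] [-0.1545 -0.1141 -0.0237] [0.0534 0.2177 0.2585] [0.0004 0.0161 0.2375]
socket_1 0.63 [223.3, 0.0, 336.3, 115.6] [0.0188 0.0652 0.104 ] [-0.0425  0.0017  0.0452] [0.0233 0.0343 0.0361]
[302  47  20  23 356] 0.0548 0.0716 -0.0356 -0.0189 0.0244
[236  48  21  22 362] 0.0548 0.0715 0.0209 0.0382 0.0245
[269  48  21  22 366] 0.0547 0.0714 -0.0078 0.0097 0.0245
```

View pics/w4.png

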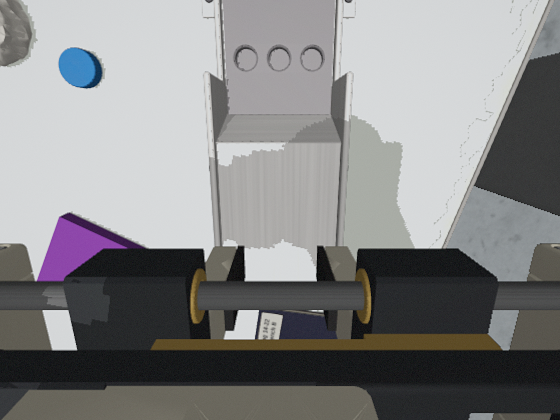

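```bash
python3 -m creep '[[0,0,0,0,2,-4,45],[0,0,0,0,2,-4,45],[0,0,0,0,2,-4,45],[0,0,0,0,2,-4,45],[0,0,0,0,2,-4,45],[0,0,0,0,2,-4,45],[0,0,0,0,2,-3.5,45],[0,0,0,0,0,0,45]]'; python3 -m creep '[[0,0,0,0,0,0,45],[0,0,0,0,0,0,45],[0,0,0,0,0,0,45]]'; cat > vial.py <<'E'
from h import *
import sys
i,p,d=cap('wrist',sys.argv[1]); w=world(i,d)
for m in r.masks_of('vial','wrist')[:3]:
    q=w[m['pixels']]; q=q[np.isfinite(q[:,0])]; print(round(m['score'],2),m['rect'],np.percentile(q,[2,50,98],axis=0).round(4).tolist())
h=((w[...,2]>.031)&(w[...,2]<.04)&(abs(w[...,0]-.45)<.03)&(abs(w[...,1]+.235)<.03))
q=w[h]; print('cap top',len(q))
if len(q)>10:
    c,_=cv2.minEnclosingCircle((q[:,:2]*1000).astype(np.float32)); c=np.array(c)/1000; print(c,_,np.median(q[:,2])); to([*c,.0085])
E
python3 vial.py w5.png
```

```text
time_s: 9.35
tcp_pos: [0.423, -0.1412, 0.1628]
eef_rot: [83.9, 89.9, -172.1]
contact_force: [0.9, 0.4, 0.3]
gripper_width: 0.0394
time_s: 9.65
tcp_pos: [0.4254, -0.1371, 0.1634]
eef_rot: [79.6, 90.0, -176.0]
contact_force: [0.5, -0.1, 0.6]
gripper_width: 0.0392
0.51 [272.3, 82.4, 290.3, 98.9] [[0.4463, -0.2376, 0.0274], [0.4522, -0.2317, 0.0355], [0.4581, -0.2255, 0.0368]]
cap top 220
[ 0.45269662 -0.23183878] 7.002040386199951 0.03549302466879922
t 9.75 tcp [ 0.4254 -0.1371  0.1635] F [-0.1  0.9  0.4] w 0.0393 tool axes [[-0.0, -0.0, -1.0], [-0.968, -0.249, 0.0], [-0.249, 0.968, 0.0]]
shift now [15.5  -0.28 -9.85]
```

View pics/w5.png

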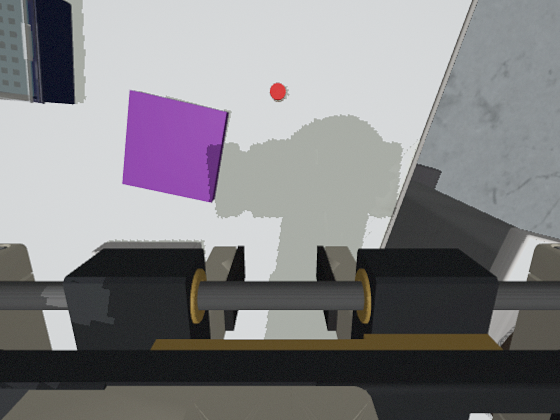

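```bash
python3 -m creep '[[0,0,0,0,-0.3,-4,45],[0,0,0,3,0,-4,45],[0,0,0,4,0,-1.8,45],[0,0,0,3,0,0,45],[0,0,0,0,0,0,45],[0,0,0,0,0,0,45],[0,0,0,0,0,0,45]]'; python3 -c "
from h import *
to([.4527,-.2318,.0085])"
```

```text
time_s: 10.45
tcp_pos: [0.4538, -0.2318, 0.0654]
eef_rot: [-118.3, 89.8, -13.9]
contact_force: [0.2, 0.3, -0.8]
gripper_width: 0.0392
t 10.45 tcp [ 0.4538 -0.2318  0.0654] F [ 0.2  0.3 -0.8] w 0.0392 tool axes [[0.003, -0.001, -1.0], [-0.968, -0.249, -0.002], [-0.249, 0.968, -0.001]]
shift now [5.69 0.12 0.03]
```

Lower and grip gently (10 N), then lift.

```bash
python3 -m creep '[[0,0,0,2,0.1,0,45],[0,0,0,2,0,0,45],[0,0,0,1.6,0,0,45],[0,0,0,0,0,0,45],[0,0,0,0,0,0,10],[0,0,0,0,0,0,5],[0,0,0,0,0,0,5],[0,0,0,0,0,0,5]]' 12;  python3 -m creep '[[0,0,0,0,0,0,5],[0,0,0,0,0,0,5],[0,0,0,0,0,0,5]]'; python3 -c "
from h import *
to([.4527,-.2318,.0085])"
```

```text
time_s: 11.25
tcp_pos: [0.4518, -0.2325, 0.0084]
eef_rot: [-112.5, 89.9, -8.2]
contact_force: [0.9, 0.3, 2.4]
gripper_width: 0.0136
time_s: 11.55
tcp_pos: [0.4519, -0.2325, 0.0083]
eef_rot: [-120.1, 89.9, -15.7]
contact_force: [-1.2, 1.6, 7.0]
gripper_width: 0.0134
t 11.55 tcp [ 0.4519 -0.2325  0.0083] F [-1.2  1.6  7. ] w 0.0134 tool axes [[0.001, -0.0, -1.0], [-0.969, -0.248, -0.001], [-0.248, 0.969, -0.001]]
shift now [-0.02 -0.09  0.05]
```

```bash
python3 -m creep '[[0,0,0,-1,0,0,5],[0,0,0,-3,0,0,5],[0,0,0,-4,0,0,5],[0,0,0,-4,0,0,5],[0,0,0,0,0,0,5],[0,0,0,0,0,0,5]]'; python3 -c "
from h import *
to(ramp(-.02,.001,.13),DY); to(ramp(.064,.001,.13)); print(ramp(.064,.001,0))"
```

```text
time_s: 12.15
tcp_pos: [0.4518, -0.2324, 0.1291]
eef_rot: [-106.1, 89.8, -1.8]
contact_force: [-0.4, -0.3, -0.7]
gripper_width: 0.0138
t 12.15 tcp [ 0.4518 -0.2324  0.1291] F [-0.4 -0.3 -0.7] w 0.0138 tool axes [[0.003, -0.0, -1.0], [-0.969, -0.247, -0.003], [-0.247, 0.969, -0.001]]
turn [-3.141e+00 -5.000e-03 -1.000e-03] shift before turn [ -0.07 -13.83  33.08] after [ -0.09  13.83 -33.09]
turn [ 0.    -0.001  0.003] shift before turn [ -0.07 -13.83  33.08] after [ -0.09 -13.83  33.09]
t 12.15 tcp [ 0.4518 -0.2324  0.1291] F [-0.4 -0.3 -0.7] w 0.0138 tool axes [[0.003, -0.0, -1.0], [-0.969, -0.247, -0.003], [-0.247, 0.969, -0.001]]
shift now [ -0.07 -13.83  24.68]
[0.52477695 0.04092999 0.        ]
```

```bash
python3 -m creep '[[0,0,0,-3.4,-2,4,5],[0,0,0,0,-2,4.5,5],[0,0,0,0,-2,4.5,5],[0,0,0,0,-2,4.5,5],[0,0,0,0,-2,4.5,5],[0,0,0,0,-2,4.5,5],[0,0,0,0,-1.8,4.5,5],[0,0,0,0,0,3.5,5]]'; python3 -m creep '[[0,0,0,0,0,0,5],[0,0,0,0,0,0,5],[0,0,0,0,0,0,5],[0,0,0,0,0,0,5]]'; cat > sock.py <<'E'
from h import *
import sys
i,p,d=cap('wrist',sys.argv[1]); w=world(i,d); rel=w-O; X,Y,Z=rel@DX,rel@DY,rel[...,2]
b=(abs(Z-.034)<.004)&(abs(Y)<.05)&(X>.0)&(X<.125)
h=((X>.03)&(X<.1)&(abs(Y)<.042)&~b).astype(np.uint8)
h=cv2.morphologyEx(h,cv2.MORPH_OPEN,np.ones((3,3)))
n,l,st,c=cv2.connectedComponentsWithStats(h)
f=210/np.tan(np.radians(i['fovy']/2)); T=np.linalg.inv(i['camera_from_world'])
for j in range(1,n):
    if st[j,4]>80:
        # mouth: contour rays met with plane z = block top
        u,v=np.nonzero(l==j)[::-1]; ray=np.c_[(u-i['cx'])/f,(v-i['cy'])/f,np.ones(len(u))]@T[:3,:3].T
        P=T[:3,3]+ray*((.034-T[2,3])/ray[:,2])[:,None]; c,rad=cv2.minEnclosingCircle((P[:,:2]*1000).astype(np.float32))
        g=np.array([*c,0])/1000-O; print(st[j],'world',np.round(c,1),'r',round(rad,1),'ramp',round(g@DX,4),round(g@DY,4))
print('block',np.nanpercentile(X[b],[1,99]),np.nanpercentile(Y[b],[1,99]))
to(ramp(.064,.001,.06),DY)
E
python3 sock.py w6.png
```

```text
time_s: 12.95
tcp_pos: [0.4988, 0.1338, 0.1565]
eef_rot: [116.0, 89.9, -139.6]
contact_force: [-0.6, 0.5, -0.0]
gripper_width: 0.0135
time_s: 13.35
tcp_pos: [0.4984, 0.1301, 0.1575]
eef_rot: [109.1, 90.0, -146.7]
contact_force: [-0.2, 0.2, -1.0]
gripper_width: 0.0138
[234  89  20  22 352] world [551.2  49.6] r 8.8 ramp 0.0621 0.0288
[267  89  20  22 351] world [524.5  42.7] r 8.8 ramp 0.0622 0.0012
[299  89  20  22 354] world [497.6  35.8] r 8.8 ramp 0.0622 -0.0266
block [0.01005553 0.1065482 ] [-0.04357289  0.04578871]
t 13.4 tcp [0.4985 0.1301 0.1576] F [-0.5  0.4 -0.1] w 0.0134 tool axes [[-0.0, -0.0, -1.0], [-0.969, -0.246, 0.0], [-0.246, 0.969, -0.0]]
turn [ 3.14e+00 -1.00e-03  0.00e+00] shift before turn [ 9.77 -0.35 -9.29] after [9.76 0.34 9.29]
turn [-0.001 -0.    -0.   ] shift before turn [ 9.77 -0.35 -9.29] after [ 9.76 -0.34 -9.29]
```

View pics/w6.png

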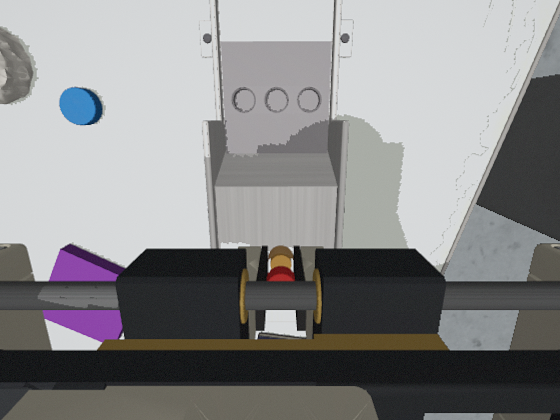

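```bash
python3 -m creep '[[0,0,0,0,-0.2,-3,5],[0,0,0,0,-0.2,-3,5],[0,0,0,1,0,-2,5],[0,0,0,3,0,-1.2,5],[0,0,0,3,0,0,5],[0,0,0,2.5,0,0,5],[0,0,0,0,0,0,5],[0,0,0,0,0,0,5]]'; python3 -m creep '[[0,0,0,0,0,0,5],[0,0,0,0,0,0,5]]'; python3 - <<'E'
from h import *
to([.5246,.0422,.036],DY)
i,p,d=cap('scene'); a=cv2.resize(p[185:245,170:260],(600,400),interpolation=cv2.INTER_CUBIC)
cv2.imwrite('pics/s7.png',a)
E
```

```text
time_s: 14.2
tcp_pos: [0.5254, 0.0424, 0.0632]
eef_rot: [126.5, 90.0, -129.2]
contact_force: [-0.2, 0.0, -0.1]
gripper_width: 0.0138
time_s: 14.4
tcp_pos: [0.5262, 0.0434, 0.0643]
eef_rot: [-82.1, 89.9, 22.2]
contact_force: [-0.0, 0.1, 0.4]
gripper_width: 0.0139
t 14.4 tcp [0.5262 0.0434 0.0643] F [-0.   0.1  0.4] w 0.0139 tool axes [[0.002, 0.001, -1.0], [-0.969, -0.248, -0.003], [-0.248, 0.969, 0.0]]
turn [-3.141e+00 -4.000e-03  1.000e-03] shift before turn [ 2.83  0.19 -0.08] after [ 2.83 -0.18  0.08]
turn [0.001 0.    0.003] shift before turn [ 2.83  0.19 -0.08] after [ 2.83  0.18 -0.08]
```

View pics/s7.png

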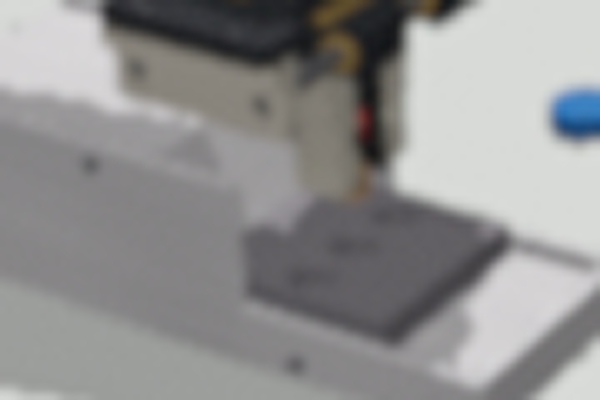

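```bash
python3 -m creep '[[0,0,0,0.8,0.15,-0.05,5],[0,0,0,0.4,0,0,5],[0,0,0,0,0,0,5],[0,0,0,0,0,0,5],[0,0,0,0,0,0,5]]'; for k in 1 2 3; do python3 -m creep '[[0,0,0,0,0,0,5]]' | sed -n 2p; done; python3 -c "
from h import *
to([.5246,.0422,.036])"
```

```text
time_s: 14.95
tcp_pos: [0.524, 0.0422, 0.0508]
eef_rot: [176.1, 90.0, -79.6]
contact_force: [0.2, 1.1, 0.7]
gripper_width: 0.0134
tcp_pos: [0.524, 0.0423, 0.0509]
tcp_pos: [0.524, 0.0422, 0.0509]
tcp_pos: [0.524, 0.0422, 0.0509]
t 15.25 tcp [0.524  0.0422 0.0509] F [ 0.4  0.2 -0.9] w 0.0138 tool axes [[0.0, 0.0, -1.0], [-0.969, -0.247, -0.0], [-0.247, 0.969, 0.0]]
shift now [ 1.49 -0.06 -0.02]
```

```bash
python3 -m creep '[[0,0,0,0.3,-0.05,0,5],[0,0,0,0.3,0,0,5],[0,0,0,0.2,0,0,5],[0,0,0,0.2,0,0,5],[0,0,0,0,0,0,5]]'; python3 -m creep '[[0,0,0,0.2,0,0,5],[0,0,0,0.2,0,0,5],[0,0,0,0,0,0,5],[0,0,0,0,0,0,5]]'
```

```text
time_s: 15.75
tcp_pos: [0.5242, 0.0422, 0.0404]
eef_rot: [97.2, 90.0, -158.5]
contact_force: [0.3, 0.2, -0.5]
gripper_width: 0.0134
time_s: 16.15
tcp_pos: [0.5244, 0.0423, 0.0368]
eef_rot: [106.5, 90.0, -149.2]
contact_force: [0.3, 0.6, 0.8]
gripper_width: 0.0134
```

```bash
python3 -m creep '[[0,0,0,0,0,0,18],[0,0,0,0,0,0,20],[0,0,0,0,0,0,40],[0,0,0,0,0,0,40],[0,0,0,0,0,0,40]]'; python3 -m creep '[[0,0,0,-1,0,0,40],[0,0,0,-3,0,0,40],[0,0,0,-4,0,0,40],[0,0,0,-4,0,0,40],[0,0,0,0,0,4,40],[0,0,0,0,0,4,40],[0,0,0,0,0,2,40],[0,0,0,0,0,0,40]]'; python3 -m creep '[[0,0,0,0,0,0,40],[0,0,0,0,0,0,40],[0,0,0,0,0,0,40]]'; python3 - <<'E'
from h import *
exec(open('sock.py').read().replace('sys.argv[1]','"w8.png"'))
t=(Z>.045)&(Z<.075)&(X>.03)&(X<.1)&(abs(Y)<.045); q=w[t]; c,rad=cv2.minEnclosingCircle((q[:,:2]*1000).astype(np.float32))
k=w[t&(Z>.055)]; print('vial',t.sum(),c,rad,'top z',np.nanpercentile(q[:,2],[50,98]),'top centre',np.median(k,0))
E
python3 blk.py; python3 - <<'E'
import cv2,numpy as np
p=cv2.imread('pics/w8.png'); cv2.imwrite('pics/w8c.png',cv2.resize(p[0:260,150:410],(600,600)))
E
```

```text
time_s: 16.65
tcp_pos: [0.5244, 0.0424, 0.0369]
eef_rot: [-76.4, 90.0, 27.9]
contact_force: [0.4, 0.4, -0.3]
gripper_width: 0.0335
time_s: 17.45
tcp_pos: [0.4994, 0.1413, 0.1579]
eef_rot: [-67.3, 89.9, 37.1]
contact_force: [-0.9, 0.3, 0.5]
gripper_width: 0.0353
time_s: 17.75
tcp_pos: [0.4997, 0.1384, 0.1569]
eef_rot: [123.9, 90.0, -131.9]
contact_force: [0.9, -0.4, -0.6]
gripper_width: 0.0351
[238  79  20  22 361] world [551.4  49.7] r 8.7 ramp 0.0621 0.029
[270  78  21  21 340] world [524.7  42.4] r 9.0 ramp 0.0626 0.0013
[303  79  21  22 360] world [497.7  36. ] r 8.8 ramp 0.0621 -0.0265
block [0.00979068 0.10663221] [-0.04352805  0.04572301]
t 17.8 tcp [0.4998 0.1385 0.1568] F [ 0.1  0.  -0.1] w 0.0351 tool axes [[-0.0, -0.0, -1.0], [-0.969, -0.246, 0.0], [-0.246, 0.969, -0.0]]
turn [ 3.141 -0.     0.   ] shift before turn [  9.68  -0.02 -10.07] after [ 9.68  0.02 10.07]
turn [-0.001 -0.    -0.   ] shift before turn [  9.68  -0.02 -10.07] after [  9.68  -0.02 -10.07]
vial 283 (524.6787109375, 43.293434143066406) 7.094844341278076 top z [0.05940086 0.06112083] top centre [0.52464076 0.04321288 0.05941083]
scene 0.92 [0.0199 0.1098] [-0.0474  0.0442] plane [-0.01   0.006  0.032]
{'rect': [253.1, 239.9, 307.3, 272.2], 'score': 0.78}
{'rect': [207.1, 207.9, 245.0, 236.3], 'score': 0.75}
top 0.81 [0.0197 0.1074] [-0.043   0.0454] plane [ 0.002 -0.006  0.034]
{'rect': [298.0, 218.1, 325.6, 247.6], 'score': 0.74}
{'rect': [236.2, 218.7, 269.7, 251.3], 'score': 0.6}
```

View pics/w8c.png

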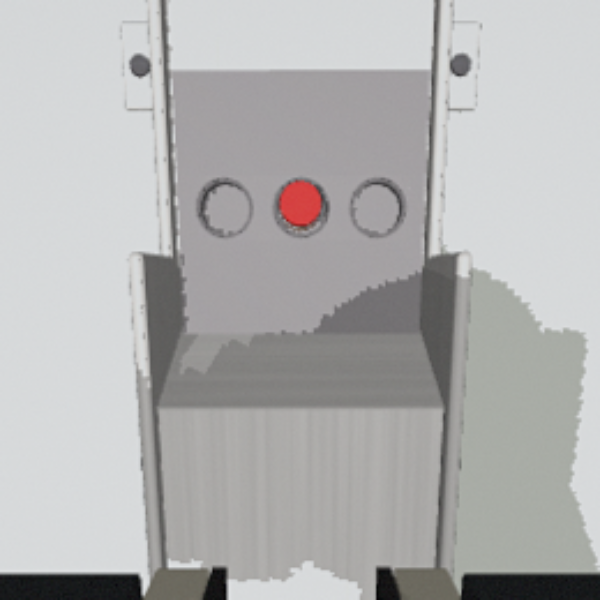

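```bash
python3 -c "
from plant import r
print(r.close_job())"
```

```text
the job is handed in; nothing more can be done
None
```

The vial block is turned over and lying flat in the lower bay with its sockets up. The vial stands upright in the middle socket and is released. I handed the job in at about 18 s of the 64 s allowed; it reports no verdict.

**What I did:** I pushed the block along the deck at 30 mm/s to about 12 mm past the edge, then drew the tool back 15 mm. It tumbled right over by itself, so no second push was needed. I then gripped the vial, lowered it into the middle socket with no contact force felt, opened the fingers and drew the arm clear.

**Last checks:**
- **Block:** flat within about 0.01 rad, with its top at 34 mm, as expected for the bay floor.
- **Vial:** cap top at 59.4 mm, against 59 mm expected when fully seated. Its centre is about 1 mm from the socket's centre.
- **Tool:** clear above the deck, contact force about zero.

**What disagreed:** the cameras put the block's centre at 62 to 65 mm past the deck edge, a spread of about 3 mm. The required minimum is 58 mm. By geometry, a block lying flat against the ramp cannot be nearer than about 65 mm, so I took this as met.

**Not checked:** I did not re-measure the bystanders at the end, but nothing came near them on the way.

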